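# Make up two kits of pipe fittings

## Task

Make up two kits from the fittings standing on the bench: the white coupling, the brass adapter and the brass ball valve with the red lever go into the brown cardboard tray, and the green reducer and the black end cap into the blue tray. Put each fitting in a compartment of its own, any one of that tray's three, standing flat on its floor the same way up as it stood in the stock. Leave the orange coupling and the steel adapter where they are.

Things in the scene. Friction and masses are not known exactly. Their poses are not given: they have to be found in the camera images.
- tray_card: Brown cardboard kit tray, fixed, 145 (x) x 260 (y) x 30 mm high, walls, floor and dividers 5 mm thick. Two full-height dividers make three compartments in a row along y, each 135 (x) x 80 (y) mm inside, centred at y = -85, 0, +85 mm. Origin: centre of the underside, z up; inner floor at z = 5 mm. Long side within 6 degrees of world y; stands far from the robot, left or right.
- tray_blue: Blue plastic kit tray, fixed, 145 (x) x 260 (y) x 30 mm high, walls, floor and dividers 5 mm thick. Two full-height dividers make three compartments in a row along y, each 135 (x) x 80 (y) mm inside, centred at y = -85, 0, +85 mm. Origin: centre of the underside, z up; inner floor at z = 5 mm. Long side within 6 degrees of world y; stands far from the robot, left or right.
- coupling_white: White plastic pipe coupling, a plain open tube standing on end: 48 mm outside diameter, 38 mm bore, 56 mm high. Origin: centre of the underside; z up along the tube. Starts upright on the bench.
- adapter_brass: Brass pipe adapter standing on its hexagon: hexagon 36 mm across flats (42 mm across corners) from 0 to 20 mm height, above it a round threaded spigot of about 31 mm diameter up to 55 mm height. Origin: centre of the underside; z up. Starts upright on the bench.
- valve: Small brass ball valve, red lever on top. Body: block 50 (x) x 28 (y) x 28 mm high; the flat red lever, fixed, lies along x, 12 mm wide, from x = -14 to +32 mm, at 38 to 43 mm height. Grip the body's two long sides, across y. Origin: centre of the underside; z up. Starts lever up, its x axis within 35 degrees of world +y.
- reducer_green: Green plastic pipe reducer, stepped and round, standing on its wide end: 50 mm diameter up to 28 mm height, a short cone, then 34 mm diameter from 36 to 66 mm height. Origin: centre of the underside; z up. Starts upright on the bench.
- cap_black: Black plastic pipe end cap, a squat round disc, 58 mm diameter over its ribs and 36 mm high. Origin: centre of the underside; z up. Starts flat on the bench.
- coupling_orange: NOT in either kit: orange plastic pipe coupling, a plain open tube standing on end: 48 mm outside diameter, 38 mm bore, 56 mm high. Origin: centre of the underside; z up along the tube. Starts upright on the bench.
- adapter_steel: NOT in either kit: silvery steel pipe adapter standing on its hexagon: hexagon 36 mm across flats (42 mm across corners) from 0 to 20 mm height, above it a round threaded spigot of about 31 mm diameter up to 55 mm height. Origin: centre of the underside; z up. Starts upright on the bench.

How it is judged:
By the outcome, as a careful person would: the job done as asked, in the order asked, and still so for the second after the job is handed in, with the robot touching nothing.
It also fails if it takes over 112 s, if anything falls off the work surface, if the arm or the gripper's body presses on something with over 40 N, if the wrist force passes 120 N, or if a joint passes its speed limit or range.

## Robot

A 6-joint arm with a two-finger parallel gripper is mounted at the origin on the work surface. World frame = base frame: x ahead of the robot, y to its left, z up, the work surface at z = 0. Lengths are in m, angles in degrees, forces in N, time in s.
With the tool pointing down it reaches from about 0.35 to 0.975 m from the base axis. Payload 4.9 kg.
Tool frame: the origin (TCP) lies at the very end of the fingers, on their centre line; the grasp point (between the pads) lies ctrl.grasp_offset behind it (ctrl.grasp_offset is the distance from the TCP to the grasp point, in m); y points along the fingers, x is the direction in which the jaws open and shut, and the axes are right-handed (so a half turn about y gives the same grasp; the last joint's range is limited). The gripper opens to 85 mm and grips with 20 to 120 N. Pads are 22 mm wide; open, the fingers measure 114 mm over their backs; the gripper's body (76 mm by 85 mm) begins 54 mm behind the grasp point. The pads swing forward as they close: fully open they stand 13 mm farther back than shut.
Start: joints at [-83.996, 3.019, 92.412, -0, 84.569, -6.818], TCP at [0.139, -0.609, 0.231] pointing down, gripper open.
Joint ranges: [-172.51, 172.51], [-57.92, 126.97], [3.15, 148.05], [-58.71, 238.71], [5.1, 150.11], [-179.66, 179.66]. Speed limits (degrees/s): [147.25, 147.25, 180, 180, 180, 180].

## Interface

Orientations are given as a 3x3 rotation matrix whose columns are the frame's x, y, z axes.
In Python, from rig import ctrl gives the robot as it stands.
- The arm moves only by the tool jog_arm, never from a script. Its arguments are lists of equal length, an entry for each row: "translation": the shift along the tool's x, y, z in units of 25 mm (1.0 is 25 mm), a list of three; "twist": the turn about the tool's y in units of 5 degrees (1.0 is 5 degrees); "grip": the opening, from -1 (shut) to 1 (fully open). In form: {"translation": [[x, y, z], ...], "twist": [twist, ...], "grip": [grip, ...]}. A call has 1 to 12 rows; each row shifts and turns the commanded pose from where the row before left it, along the tool's axes as they then stand; what a row does not reach is not made up. A row lasts 1/8 s, in which the tool goes at most 62.5 mm and 10.7 degrees, less where a joint would pass 70% of its speed; a pose out of reach is approached as far as the arm can. A call is refused whole if a number of a shift passes 1 or a number of a turn 1, either way. A call with a gripper value outside its range is refused whole. The fingers move at their own pace and stop on an object; the grip force is fixed at half the most. Time passes only in rows, so rows that do not move let the fingers close. It gives the time, the measured TCP pose, the force and the opening at its end, in the units of the state.
- ctrl.observe(): the state, without advancing time (a new reading comes with each control period).
- ctrl.snapshot(name): name is "side" or "top" or "wrist"; returns (picture, depth): 400x640x3 uint8, red, green, blue; 400x640 float32, m along the optical axis (not along the pixel's ray), 0 where there is no reading.
- ctrl.calibration(name): a dict with "K" (3x3 intrinsics, pixels), "extrinsics" (4x4, takes a point from camera to world coordinates). Camera axes: x right, y down, z forward; pixel columns grow to the right and rows downward; lengths in m; the calibration is good to about 2 mm. A picture is of the moment at which its call begins: read the wrist's pose just before it. calibration takes no time and is no camera call; for the wrist camera it gives the pose at the moment of the call.
- ctrl.sign_off(): hands the job in, once; it reports no verdict.
The state is a dict: "clock": time; "q": joint angles; "joint_vel": joint speeds; "joint_torque": joint torques, N m; "position": TCP position; "ee_rot": TCP orientation; "contact_force": force on the tool from outside, world axes, zero at the start; "wrist_torque": the same for the moment, N m; "finger_gap": opening from 0.0 (shut) to 1.0 (fully open).
Only numpy, scipy, OpenCV 4.12 (cv2) and the standard library are available. Lean on these libraries where they do the work, as an engineer would, in place of code of your own. Each camera call takes 0.05 s, during which the arm holds its last target.

## Working session

There is one attempt and no reset: what is moved stays moved. The work goes in short steps, Python scripts to look and compute and a tool call to move; the robot and the scene stay as the last step left them, time stands still between calls to the robot, and variables do not carry over. Pictures are saved under pics/ and viewed, and the job is handed in when it is done.

Besides the shell and the picture viewer there is one more tool, called after "Call:" in YAML: its name, and indented under it one key for each argument. jog_arm: Moves the arm, as the interface text tells. Its arguments: {"type":"object","properties":{"translation":{"type":"array","items":{"type":"array","items":{"type":"number"}}},"twist":{"type":"array","items":{"type":"number"}},"grip":{"type":"array","items":{"type":"number"}}},"required":["translation","twist","grip"]}

```bash
ls; mkdir -p pics
python3 - <<'E'
from rig import ctrl
import cv2,numpy as np
print(ctrl.grasp_offset)
s=ctrl.observe();print({k:np.round(v,3).tolist() for k,v in s.items()})
for n in ("top","side"):
    p,d=ctrl.snapshot(n);cv2.imwrite(f"pics/{n}0.png",p[:,:,::-1]);np.save(f"{n}0.npy",d)
    np.save(f"{n}0_rgb.npy",p)
    c=ctrl.calibration(n);print(n,np.round(c["K"],1).tolist(),np.round(c["extrinsics"],3).tolist())
E
```

```text
pics
0.0187
{'clock': 0.0, 'q': [-83.997, 3.059, 92.495, 0.0, 84.567, -6.818], 'joint_vel': [-0.013, 0.065, -0.017, -0.053, 0.029, 0.006], 'joint_torque': [-0.0, -39.368, -37.018, -0.0, 0.007, -0.0], 'position': [0.139, -0.609, 0.23], 'ee_rot': [[0.222, -0.0, 0.975], [-0.975, 0.002, 0.222], [-0.002, -1.0, 0.0]], 'contact_force': [0.08, -0.324, 0.32], 'wrist_torque': [-0.03, 0.023, -0.004], 'finger_gap': 0.998}
top [[387.7, 0.0, 319.1], [0.0, 387.7, 208.8], [0.0, 0.0, 1.0]] [[0.013, -0.99, 0.143, 0.376], [-1.0, -0.013, -0.006, -0.002], [0.008, -0.143, -0.99, 0.932], [0.0, 0.0, 0.0, 1.0]]
side [[385.4, 0.0, 313.2], [0.0, 385.4, 199.3], [0.0, 0.0, 1.0]] [[0.898, -0.329, 0.293, 0.279], [-0.44, -0.669, 0.599, -0.52], [-0.001, -0.667, -0.745, 0.692], [0.0, 0.0, 0.0, 1.0]]
```

View pics/top0.png

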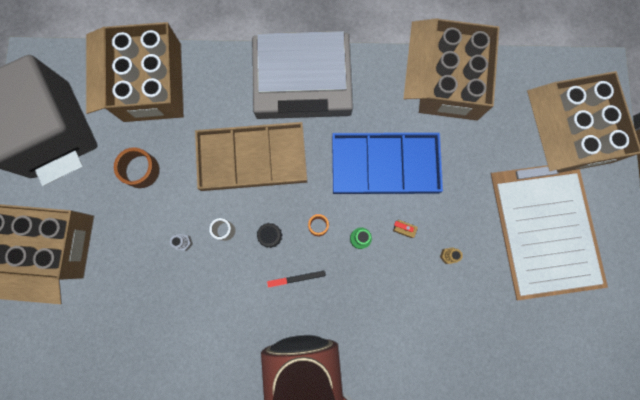

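View pics/side0.png

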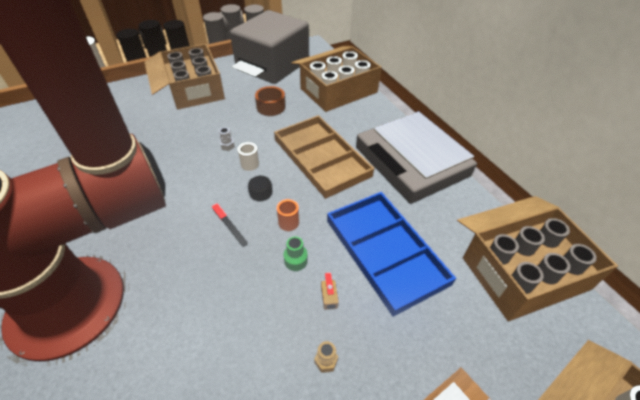

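```bash
cat > h.py <<'E'
from rig import ctrl
import cv2,numpy as np
def cloud(n,d):
    c=ctrl.calibration(n);K,T=c["K"],c["extrinsics"]
    v,u=np.mgrid[0:400,0:640]
    P=np.stack([(u-K[0][2])/K[0][0]*d,(v-K[1][2])/K[1][1]*d,d],-1)
    return P@np.array(T)[:3,:3].T+np.array(T)[:3,3]
def ray(n,u,v,z):
    c=ctrl.calibration(n);K,T=np.array(c["K"]),np.array(c["extrinsics"])
    r=T[:3,:3]@np.linalg.solve(K,[u,v,1]);o=T[:3,3]
    return o+r*(z-o[2])/r[2]
E
python3 - <<'E'
from h import *
for n in ("top","side"):
    d=np.load(f"{n}0.npy");rgb=np.load(f"{n}0_rgb.npy");W=cloud(n,d)
    m=((d>0)&(W[...,2]>0.012)&(W[...,2]<0.1)&(W[...,0]>0.25)&(W[...,0]<0.7)&(abs(W[...,1])<0.45)).astype(np.uint8)
    k,l,st,ce=cv2.connectedComponentsWithStats(m)
    print(n,"bench z",np.median(W[...,2][(d>0)&(abs(W[...,2])<0.01)]))
    for i in range(1,k):
        if st[i,4]<60: continue
        q=W[l==i];zt=np.percentile(q[:,2],95);t=q[q[:,2]>zt-0.006]
        (cx,cy),r=cv2.minEnclosingCircle(t[:,:2].astype(np.float32))
        print(st[i].tolist(),"rgb",np.median(rgb[l==i],0),"ztop %.3f"%zt,"mean",t.mean(0).round(4),"circ",round(cx,4),round(cy,4),round(r,4), "minrect",cv2.minAreaRect(t[:,:2].astype(np.float32)*1000))
rgb=np.load("top0_rgb.npy")
cv2.imwrite("pics/crop1.png",cv2.resize(rgb[205:290,160:320],None,fx=5,fy=5,interpolation=cv2.INTER_CUBIC)[:,:,::-1])
cv2.imwrite("pics/crop2.png",cv2.resize(rgb[205:290,320:480],None,fx=5,fy=5,interpolation=cv2.INTER_CUBIC)[:,:,::-1])
E
```

```text
top bench z 0.0010445227642177368
[195, 128, 113, 62, 1211] rgb [133. 112.  84.] ztop 0.033 mean [0.6133 0.1742 0.0301] circ 0.6355 0.1594 0.1472 minrect ((636.285400390625, 158.9375), (146.32994079589844, 260.51885986328125), 5.427213668823242)
[333, 132, 110, 61, 1555] rgb [ 63. 105. 184.] ztop 0.032 mean [ 0.6199 -0.1755  0.0299] circ 0.6235 -0.1694 0.1477 minrect ((623.77001953125, -168.98095703125), (146.2788848876953, 260.68084716796875), 1.1094508171081543)
[122, 147, 37, 41, 601] rgb [93. 65. 45.] ztop 0.051 mean [0.599  0.412  0.0486] circ 0.6006 0.4278 0.0451 minrect ((600.4159545898438, 416.5273132324219), (66.03461456298828, 89.68497467041016), 89.87488555908203)
[308, 214, 21, 22, 190] rgb [195.  143.5  84. ] ztop 0.059 mean [ 0.4681 -0.0057  0.0563] circ 0.4683 -0.0061 0.0238 minrect ((467.9099426269531, -5.218475341796875), (45.91606140136719, 45.4814338684082), 0.21749621629714966)
[210, 218, 25, 22, 301] rgb [134. 137. 138.] ztop 0.059 mean [0.4553 0.2161 0.0567] circ 0.4554 0.2163 0.0239 minrect ((455.7275390625, 216.16297912597656), (45.53012466430664, 45.942729949
[... 3128 characters left out ...]
3438), 10.930726051330566)
[284, 237, 24, 32, 603] rgb [ 90. 143. 101.] ztop 0.068 mean [ 0.4405 -0.1068  0.0668] circ 0.4413 -0.1058 0.0179 minrect ((441.35784912109375, -106.45365142822266), (32.418670654296875, 31.74709129333496), 66.35193634033203)
[321, 273, 18, 36, 457] rgb [202. 151. 111.] ztop 0.045 mean [ 0.4672 -0.2037  0.0435] circ 0.4665 -0.2024 0.0234 minrect ((467.8506164550781, -202.86083984375), (46.10517120361328, 11.879608154296875), 69.93254852294922)
[315, 341, 24, 30, 512] rgb [170. 146. 108.] ztop 0.057 mean [ 0.4028 -0.3169  0.0556] circ 0.4034 -0.3165 0.0154 minrect ((403.0143127441406, -316.02105712890625), (30.201011657714844, 28.06440544128418), 62.551151275634766)
```

View pics/crop2.png

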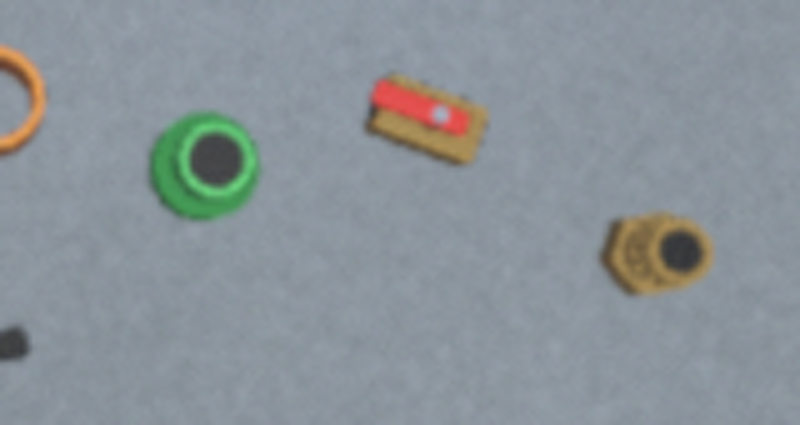

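View pics/crop1.png

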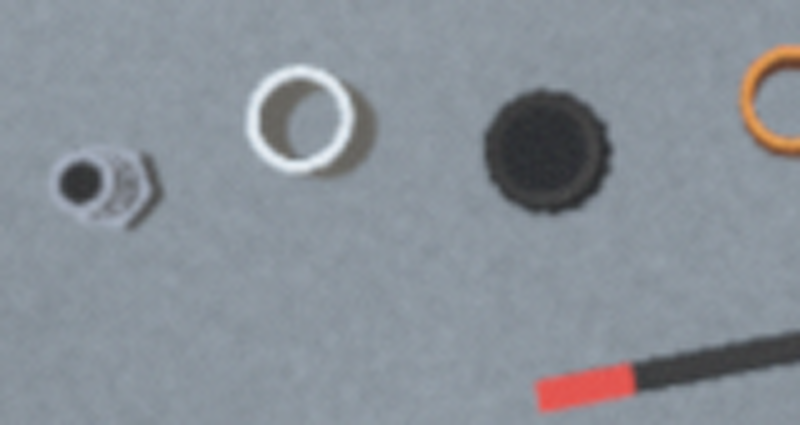

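```bash
cat >> h.py <<'E'
import json
def st():
    s=ctrl.observe();R=np.array(s["ee_rot"]);yaw=np.degrees(np.arctan2(R[1,0],R[0,0]))
    print("t",round(s["clock"],2),"pos",np.round(s["position"],4).tolist(),"yaw",round(yaw,2),"tilt",np.round(R[2],4).tolist(),"gap",round(s["finger_gap"],3),"F",np.round(s["contact_force"],1).tolist())
    return np.array(s["position"]),yaw
def plan(p,yaw,wps,dec=2):
    rows=[]
    for tgt,ty,g in wps:
        tgt=np.array(tgt,float)
        d=tgt-p; n=int(max(np.ceil(np.linalg.norm(d[:2])/0.025-1e-6),np.ceil(abs(d[2])/0.025-1e-6),np.ceil(abs(ty-yaw)/5-1e-6),1))
        for i in range(n):
            k=n-i;d=(tgt-p)/k;dy=(ty-yaw)/k
            c,s=np.cos(np.radians(yaw)),np.sin(np.radians(yaw))
            t=np.clip(np.round(np.array([c*d[0]+s*d[1],-d[2],-s*d[0]+c*d[1]])/0.025,dec),-1,1);w=np.clip(round(-dy/5,dec),-1,1)
            p=p+0.025*np.array([c*t[0]-s*t[2],s*t[0]+c*t[2],-t[1]]);yaw-=5*w
            rows.append((t.tolist(),float(w),g))
    for i in range(0,len(rows),12):
        b=rows[i:i+12];print(json.dumps({"translation":[r[0] for r in b],"twist":[r[1] for r in b],"grip":[r[2] for r in b]}))
    print(p,yaw)
E
python3 - <<'E'
from h import *
p,y=st()
plan(p,y,[([0.39,-0.21,0.17],0,1)],1)
E
```

```text
t 0.1 pos [0.1387, -0.6089, 0.2302] yaw -77.18 tilt [-0.0018, -1.0, 0.0003] gap 0.996 F [0.7, 0.6, -0.4]
{"translation": [[-0.7, 0.1, 0.7], [-0.7, 0.1, 0.7], [-0.6, 0.1, 0.8], [-0.5, 0.1, 0.8], [-0.5, 0.1, 0.9], [-0.4, 0.1, 0.9], [-0.4, 0.1, 0.9], [-0.3, 0.1, 1.0], [-0.2, 0.1, 1.0], [-0.1, 0.2, 1.0], [-0.1, 0.1, 1.0], [-0.0, 0.2, 1.0]], "twist": [-0.8, -0.8, -0.8, -0.8, -0.8, -0.8, -0.8, -0.8, -0.8, -0.8, -0.8, -0.8], "grip": [1, 1, 1, 1, 1, 1, 1, 1, 1, 1, 1, 1]}
{"translation": [[0.1, 0.1, 1.0], [0.1, 0.2, 1.0], [0.2, 0.1, 1.0], [0.2, 0.2, 0.9], [0.3, 0.1, 0.9], [0.4, 0.2, 0.9], [0.5, 0.1, 0.9]], "twist": [-0.8, -0.8, -0.8, -0.9, -0.8, -0.9, -0.8], "grip": [1, 1, 1, 1, 1, 1, 1]}
[ 0.39061458 -0.20906422  0.17017749] -0.17683216629771437
```

Call:
jog_arm:
  translation:
    - [-0.7, 0.1, 0.7]
    - [-0.7, 0.1, 0.7]
    - [-0.6, 0.1, 0.8]
    - [-0.5, 0.1, 0.8]
    - [-0.5, 0.1, 0.9]
    - [-0.4, 0.1, 0.9]
    - [-0.4, 0.1, 0.9]
    - [-0.3, 0.1, 1.0]
    - [-0.2, 0.1, 1.0]
    - [-0.1, 0.2, 1.0]
    - [-0.1, 0.1, 1.0]
    - [0, 0.2, 1.0]
  twist: [-0.8, -0.8, -0.8, -0.8, -0.8, -0.8, -0.8, -0.8, -0.8, -0.8, -0.8, -0.8]
  grip: [1, 1, 1, 1, 1, 1, 1, 1, 1, 1, 1, 1]

```text
clock: 1.6
position: [0.2992, -0.3546, 0.1963]
ee_rot: [[0.875, 0.0, 0.484], [-0.484, -0.0, 0.875], [0.0, -1.0, -0.0]]
contact_force: [0.8, 0.4, -0.7]
finger_gap: 0.997
```

Call:
jog_arm:
  translation:
    - [0.1, 0.1, 1.0]
    - [0.1, 0.2, 1.0]
    - [0.2, 0.1, 1.0]
    - [0.2, 0.2, 0.9]
    - [0.3, 0.1, 0.9]
    - [0.4, 0.2, 0.9]
    - [0.5, 0.1, 0.9]
  twist: [-0.8, -0.8, -0.8, -0.9, -0.8, -0.9, -0.8]
  grip: [1, 1, 1, 1, 1, 1, 1]

```text
clock: 2.48
position: [0.3908, -0.2082, 0.1709]
ee_rot: [[1.0, -0.0, -0.001], [0.001, 0.0, 1.0], [-0.0, -1.0, 0.0]]
contact_force: [-0.2, -0.3, -0.1]
finger_gap: 1.004
```

Call:
jog_arm:
  translation:
    - [0.15, 0.1, 1]
    - [0.15, 0.1, 1]
    - [0.15, 0.1, 1]
    - [0.15, 0.1, 1]
    - [0.15, 0.1, 1]
    - [0.15, 0.1, 1]
    - [0.15, 0.1, 1]
    - [0.15, 0.1, 1]
    - [0.15, 0.1, 1]
    - [0.15, 0.1, 1]
    - [0.15, 0.1, 1]
    - [0.15, 0.1, 1]
  twist: [0, 0, 0, 0, 0, 0, 0, 0, 0, 0, 0, 0]
  grip: [1, 1, 1, 1, 1, 1, 1, 1, 1, 1, 1, 1]

```text
clock: 3.98
position: [0.4362, 0.0915, 0.1412]
ee_rot: [[1.0, 0.0, 0.001], [-0.001, -0.0, 1.0], [0.0, -1.0, -0.0]]
contact_force: [1.0, 0.7, -0.6]
finger_gap: 1.002
```

Call:
jog_arm:
  translation:
    - [0.15, 0.1, 1]
    - [0.15, 0.1, 1]
    - [0.15, 0.1, 1]
    - [0.15, 0.1, 1]
    - [0.2, 0.1, 1]
    - [0, 0.5, 0]
    - [0, 1, 0]
  twist: [0, 0, 0, 0, 0, 0, 0]
  grip: [1, 1, 1, 1, 1, 1, 1]

```text
clock: 4.85
position: [0.4572, 0.2153, 0.0914]
ee_rot: [[1.0, 0.002, 0.001], [-0.001, 0.0, 1.0], [0.002, -1.0, 0.0]]
contact_force: [0.7, -0.2, 0.1]
finger_gap: 1.006
```

Call:
jog_arm:
  translation:
    - [-0.05, 1, 0.05]
    - [0, 1, 0]
    - [0, 0.9, 0]
    - [0, 0, 0]
    - [0, 0, 0]
    - [0, 0, 0]
    - [0, 0, 0]
    - [0, 0, 0]
    - [0, 0, 0]
  twist: [0, 0, 0, 0, 0, 0, 0, 0, 0]
  grip: [1, 1, 1, -1, -1, -1, -1, -1, -1]

```text
clock: 5.98
position: [0.4566, 0.2167, 0.02]
ee_rot: [[1.0, 0.002, 0.003], [-0.003, 0.0, 1.0], [0.002, -1.0, 0.0]]
contact_force: [-0.4, -0.9, 5.9]
finger_gap: 0.549
```

Call:
jog_arm:
  translation:
    - [0, -0.6, 0]
    - [0, -1, 0]
    - [0, -1, 0]
    - [0.9, -0.3, 0.1]
    - [1, 0, 0.1]
    - [1, 0, 0.1]
    - [1, 0, 0.1]
    - [1, 0, 0.1]
    - [1, 0, 0.15]
    - [0.95, 0, 0.15]
    - [0, 0, 0]
  twist: [0, 0, 0, -0.15, -0.15, -0.15, -0.15, -0.15, -0.15, -0.15, 0]
  grip: [-1, -1, -1, -1, -1, -1, -1, -1, -1, -1, -1]

```text
clock: 7.35
position: [0.6268, 0.2428, 0.0917]
ee_rot: [[0.996, 0.0, -0.088], [0.088, 0.0, 0.996], [0.0, -1.0, 0.0]]
contact_force: [-0.5, 0.6, -0.9]
finger_gap: 0.551
```

Run:
```python
from h import *
st()
p,d=ctrl.snapshot("side");cv2.imwrite("pics/s1.png",p[:,:,::-1])
p,d=ctrl.snapshot("wrist");cv2.imwrite("pics/w1.png",p[:,:,::-1])
```

```text
t 7.35 pos [0.6268, 0.2428, 0.0917] yaw 5.05 tilt [0.0003, -1.0, 0.0001] gap 0.551 F [-0.5, 0.6, -0.9]
```

View pics/s1.png

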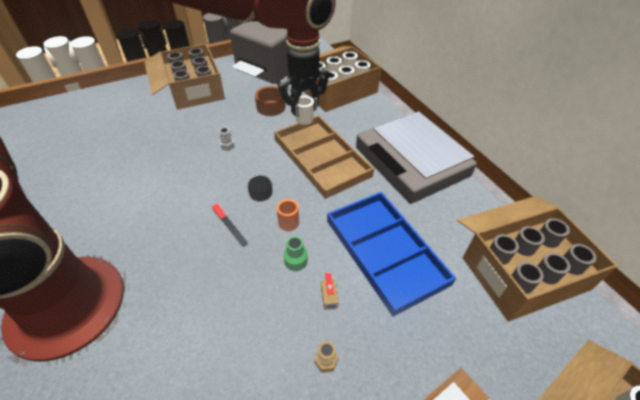

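View pics/w1.png

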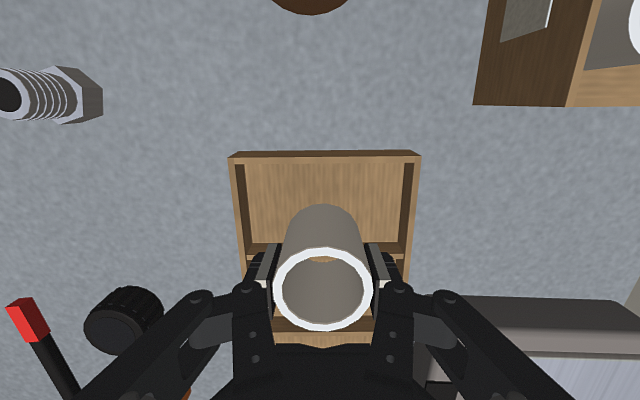

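Call:
jog_arm:
  translation:
    - [0, 1, 0]
    - [0, 1, 0]
    - [0, 0.6, 0]
    - [0, 0, 0]
    - [0, 0, 0]
    - [0, 0, 0]
    - [0, 0, 0]
  twist: [0, 0, 0, 0, 0, 0, 0]
  grip: [-1, -1, -1, -1, 0.7, 0.7, 0.7]

```text
clock: 8.32
position: [0.6262, 0.2428, 0.0268]
ee_rot: [[0.996, 0.001, -0.088], [0.088, 0.0, 0.996], [0.001, -1.0, 0.0]]
contact_force: [-0.0, -1.2, -0.4]
finger_gap: 0.848
```

Call:
jog_arm:
  translation:
    - [0, -1, 0]
    - [0, -1, 0]
    - [0, -1, 0]
    - [0, -1, 0]
    - [0, -0.5, 0]
    - [-0.4, 0, -1]
    - [-0.4, 0, -1]
    - [-0.4, 0, -1]
    - [-0.4, 0, -1]
    - [-0.4, 0, -1]
    - [-0.4, 0, -1]
    - [-0.4, 0, -1]
  twist: [0, 0, 0, 0.5, 0.5, 0, 0, 0, 0, 0, 0, 0]
  grip: [0.7, 0.7, 0.7, 0.7, 0.7, 0.7, 0.7, 0.7, 0.7, 0.7, 0.7, 0.7]

```text
clock: 9.82
position: [0.5559, 0.0668, 0.139]
ee_rot: [[1.0, 0.0, -0.001], [0.001, -0.0, 1.0], [0.0, -1.0, -0.0]]
contact_force: [-0.1, -0.1, -0.4]
finger_gap: 0.85
```

Call:
jog_arm:
  translation:
    - [-0.4, 0, -1]
    - [-0.4, 0, -1]
    - [-0.4, 0, -1]
    - [-0.4, 0, -1]
    - [-0.4, 0, -1]
    - [-0.4, 0, -1]
    - [-0.4, 0, -1]
    - [-0.4, 0, -1]
    - [-0.4, 0, -1]
    - [-0.4, 0, -1]
    - [-0.4, 0, -1]
    - [-0.4, 0, -1]
  twist: [0, 0, 0, 0, 0, 0, 0, 0, 0, 0, 0, 0]
  grip: [0.7, 0.7, 0.7, 0.7, 0.7, 0.7, 0.7, 0.7, 0.7, 0.7, 0.7, 0.7]

```text
clock: 11.32
position: [0.4363, -0.2334, 0.1391]
ee_rot: [[1.0, 0.001, -0.001], [0.001, -0.0, 1.0], [0.001, -1.0, -0.0]]
contact_force: [0.6, 0.4, -0.1]
finger_gap: 0.851
```

Call:
jog_arm:
  translation:
    - [-0.4, 0, -1]
    - [-0.4, 0, -1]
    - [-0.4, 0, -1]
    - [-0.1, 0.5, -0.4]
    - [0, 0.5, 0]
  twist: [0, 0, 0, 0, 0]
  grip: [0.7, 0.7, 0.7, 0.7, 0.7]

```text
clock: 11.95
position: [0.4041, -0.3176, 0.1128]
ee_rot: [[1.0, -0.0, -0.0], [0.0, 0.001, 1.0], [-0.0, -1.0, 0.001]]
contact_force: [0.3, 0.2, -0.2]
finger_gap: 0.849
```

Call:
jog_arm:
  translation:
    - [-0.05, 1, 0.05]
    - [0, 1, 0]
    - [0, 1, 0]
    - [0, 0.55, 0]
    - [0, 0, 0]
    - [0, 0, 0]
    - [0, 0, 0]
    - [0, 0, 0]
    - [0, 0, 0]
    - [0, 0, 0]
    - [0, 0, 0]
  twist: [0, 0, 0, 0, 0, 0, 0, 0, 0, 0, 0]
  grip: [0.7, 0.7, 0.7, 0.7, -1, -1, -1, -1, -1, -1, -1]

```text
clock: 13.32
position: [0.4038, -0.3172, 0.0264]
ee_rot: [[1.0, 0.002, -0.001], [0.001, -0.002, 1.0], [0.002, -1.0, -0.002]]
contact_force: [0.1, 0.2, 6.0]
finger_gap: 0.331
```

Call:
jog_arm:
  translation:
    - [0, -0.6, 0]
    - [0, -1, 0]
    - [0, -1, 0]
    - [0, -1, 0]
    - [0.6, -1, 1]
    - [0.6, 0, 1]
    - [0.6, 0, 1]
    - [0.6, 0, 1]
    - [0.6, 0, 1]
    - [0.6, 0, 1]
    - [0.6, 0, 1]
    - [0.6, 0, 1]
  twist: [0, 0, 0, 0, 0, 0, 0, 0, 0, 0, 0, 0]
  grip: [-1, -1, -1, -1, -1, -1, -1, -1, -1, -1, -1, -1]

```text
clock: 14.82
position: [0.5225, -0.1152, 0.14]
ee_rot: [[1.0, -0.001, -0.001], [0.001, 0.0, 1.0], [-0.001, -1.0, 0.0]]
contact_force: [0.5, -0.3, -2.7]
finger_gap: 0.333
```

Call:
jog_arm:
  translation:
    - [0.6, 0, 1]
    - [0.6, 0, 1]
    - [0.6, 0, 1]
    - [0.6, 0, 1]
    - [0.6, 0, 1]
    - [0.6, 0, 1]
    - [0.6, 0, 1]
    - [0.6, 0, 0.65]
    - [0, 0, 0]
    - [0, 1, 0]
    - [0, 0, 0]
  twist: [0, 0, 0, 0, 0, 0, 0, 0, -0.5, -0.5, 0]
  grip: [-1, -1, -1, -1, -1, -1, -1, -1, -1, -1, -1]

```text
clock: 16.2
position: [0.64, 0.0752, 0.1123]
ee_rot: [[0.996, -0.006, -0.088], [0.088, -0.0, 0.996], [-0.006, -1.0, 0.0]]
contact_force: [-0.8, -0.1, -1.7]
finger_gap: 0.335
```

Run:
```python
from h import *
st()
p,d=ctrl.snapshot("side");cv2.imwrite("pics/s2.png",p[:,:,::-1])
p,d=ctrl.snapshot("wrist");cv2.imwrite("pics/w2.png",p[:,:,::-1])
```

```text
t 16.2 pos [0.64, 0.0752, 0.1123] yaw 5.05 tilt [-0.0062, -1.0, 0.0005] gap 0.335 F [-0.8, -0.1, -1.7]
```

View pics/s2.png

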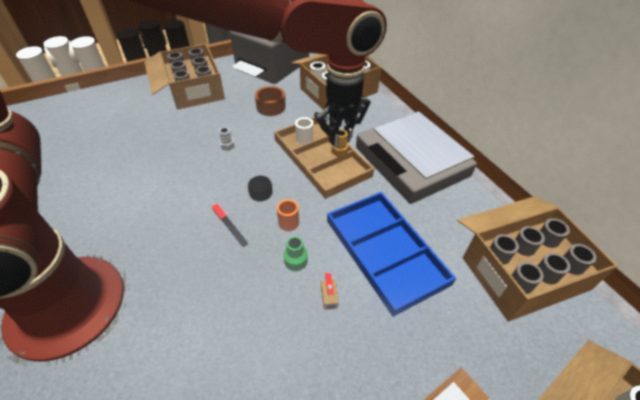

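View pics/w2.png

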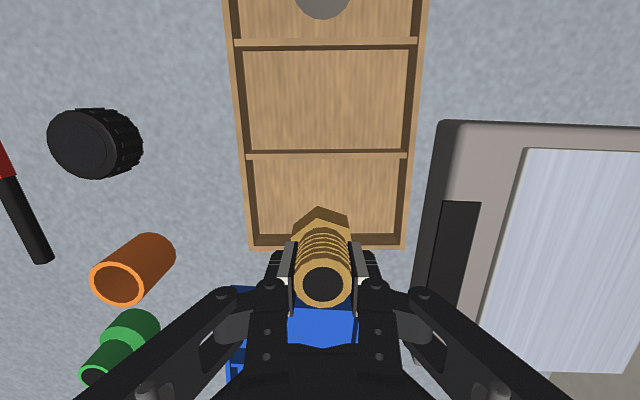

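Call:
jog_arm:
  translation:
    - [0.15, 1, 0]
    - [0, 1, 0]
    - [0, 0.7, 0]
    - [0, 0.5, 0]
    - [0, 0, 0]
    - [0, 0, 0]
  twist: [0, 0, 0, 0, 0, 0]
  grip: [-1, -1, -1, -1, -1, -1]

```text
clock: 17.05
position: [0.647, 0.0755, 0.0361]
ee_rot: [[0.996, 0.002, -0.088], [0.088, -0.0, 0.996], [0.002, -1.0, -0.0]]
contact_force: [0.1, 0.2, -1.7]
finger_gap: 0.33
```

Call:
jog_arm:
  translation:
    - [0, 0.15, 0]
    - [0, 0, 0]
    - [0, 0, 0]
    - [0, 0, 0]
    - [0, 0, 0]
  twist: [0, 0, 0, 0, 0]
  grip: [-1, -1, 0.4, 0.4, 0.4]

```text
clock: 17.68
position: [0.6465, 0.0755, 0.0317]
ee_rot: [[0.996, 0.001, -0.088], [0.088, 0.0, 0.996], [0.001, -1.0, -0.0]]
contact_force: [-0.6, 0.3, -0.0]
finger_gap: 0.7
```

Run:
```python
from h import *
plan(np.array([0.6465,0.0755,0.1317]),5.05,[([0.4646,-0.2114,0.1067],-20.7,0.6)],2)
```

```text
{"translation": [[-0.59, 0.07, -0.77], [-0.56, 0.07, -0.79], [-0.54, 0.07, -0.81], [-0.51, 0.07, -0.82], [-0.49, 0.07, -0.84], [-0.46, 0.07, -0.86], [-0.43, 0.07, -0.87], [-0.4, 0.07, -0.88], [-0.37, 0.07, -0.9], [-0.35, 0.07, -0.91], [-0.32, 0.07, -0.92], [-0.29, 0.08, -0.92]], "twist": [0.37, 0.37, 0.37, 0.37, 0.37, 0.37, 0.37, 0.37, 0.36, 0.37, 0.36, 0.37], "grip": [0.6, 0.6, 0.6, 0.6, 0.6, 0.6, 0.6, 0.6, 0.6, 0.6, 0.6, 0.6]}
{"translation": [[-0.25, 0.07, -0.94], [-0.23, 0.08, -0.94]], "twist": [0.36, 0.37], "grip": [0.6, 0.6]}
[ 0.46452889 -0.21139417  0.1067    ] -20.700000000000003
```

Call:
jog_arm:
  translation:
    - [0, -1, 0]
    - [0, -1, 0]
    - [0, -1, 0]
    - [0, -1, 0]
  twist: [0, 0, 0, 0]
  grip: [0.6, 0.6, 0.6, 0.6]

```text
clock: 18.18
position: [0.6462, 0.0755, 0.1323]
ee_rot: [[0.996, 0.0, -0.088], [0.088, -0.0, 0.996], [0.0, -1.0, -0.0]]
contact_force: [1.3, 0.3, -0.0]
finger_gap: 0.802
```

Call:
jog_arm:
  translation:
    - [-0.6, 0.1, -0.75]
    - [-0.55, 0.1, -0.8]
    - [-0.55, 0.1, -0.8]
    - [-0.5, 0.1, -0.8]
    - [-0.5, 0.1, -0.85]
    - [-0.45, 0.1, -0.85]
    - [-0.45, 0.1, -0.85]
    - [-0.4, 0.1, -0.9]
    - [-0.35, 0.1, -0.9]
    - [-0.35, 0.1, -0.9]
    - [-0.3, 0, -0.9]
    - [-0.3, 0, -0.95]
  twist: [0.35, 0.4, 0.35, 0.35, 0.4, 0.35, 0.35, 0.4, 0.35, 0.35, 0.4, 0.35]
  grip: [0.6, 0.6, 0.6, 0.6, 0.6, 0.6, 0.6, 0.6, 0.6, 0.6, 0.6, 0.6]

```text
clock: 19.68
position: [0.4894, -0.1708, 0.1058]
ee_rot: [[0.956, -0.0, 0.293], [-0.293, 0.0, 0.956], [-0.001, -1.0, 0.0]]
contact_force: [0.5, 0.0, 0.5]
finger_gap: 0.801
```

Call:
jog_arm:
  translation:
    - [-0.25, 0, -0.95]
    - [-0.2, 0, -0.95]
    - [0, 0, 0]
  twist: [0.4, 0.35, 0]
  grip: [0.6, 0.6, 0.6]

```text
clock: 20.05
position: [0.4641, -0.2127, 0.106]
ee_rot: [[0.934, -0.0, 0.356], [-0.356, 0.0, 0.934], [-0.0, -1.0, 0.0]]
contact_force: [-0.1, 0.9, -0.5]
finger_gap: 0.801
```

Run:
```python
from h import *
p,y=st()
plan(p,y,[([0.4646,-0.2114,p[2]],-20.7,0.6)],2)
im,d=ctrl.snapshot("wrist");cv2.imwrite("pics/w3.png",im[:,:,::-1])
```

```text
t 20.05 pos [0.4641, -0.2127, 0.106] yaw -20.88 tilt [-0.0004, -1.0, 0.0001] gap 0.801 F [-0.1, 0.9, -0.5]
{"translation": [[-0.0, -0.0, 0.06]], "twist": [-0.04], "grip": [0.6]}
[ 0.46463862 -0.21132885  0.10595714] -20.678565216904737
```

View pics/w3.png

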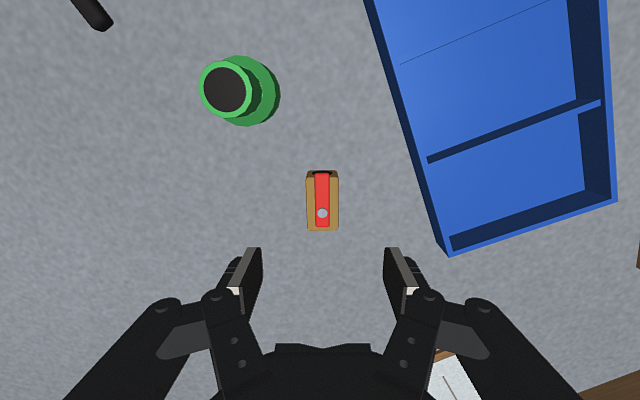

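Call:
jog_arm:
  translation:
    - [0, 1, 0.05]
    - [0, 1, 0]
    - [0, 1, 0]
    - [0, 0.7, 0]
    - [0, 0.3, 0]
    - [0, 0, 0]
  twist: [0, 0, 0, 0, 0, 0]
  grip: [0.6, 0.6, 0.6, 0.6, 0.6, 0.6]

```text
clock: 20.85
position: [0.4659, -0.2101, 0.0062]
ee_rot: [[0.936, -0.0, 0.353], [-0.353, 0.0, 0.936], [-0.0, -1.0, 0.0]]
contact_force: [-0.9, -0.3, -0.3]
finger_gap: 0.801
```

Call:
jog_arm:
  translation:
    - [0, 0, 0]
    - [0, 0, 0]
    - [0, 0, 0]
    - [0, 0, 0]
    - [0, 0, 0]
    - [0, 0, 0]
    - [0, 0, 0]
  twist: [0, 0, 0, 0, 0, 0, 0]
  grip: [-1, -1, -1, -1, -1, -1, -1]

```text
clock: 21.72
position: [0.4667, -0.2108, 0.0074]
ee_rot: [[0.936, 0.002, 0.353], [-0.353, -0.001, 0.936], [0.002, -1.0, -0.0]]
contact_force: [0.2, 0.7, 6.1]
finger_gap: 0.313
```

Call:
jog_arm:
  translation:
    - [0, -0.5, 0]
    - [0, -1, 0]
    - [0, -1, 0]
    - [0, -1, 0]
    - [0, -1, 0]
    - [0, -0.5, 0]
  twist: [0, 0, 0, 0, 0, 0]
  grip: [-1, -1, -1, -1, -1, -1]

```text
clock: 22.48
position: [0.466, -0.2104, 0.1327]
ee_rot: [[0.936, 0.001, 0.353], [-0.353, -0.001, 0.936], [0.001, -1.0, -0.0]]
contact_force: [0.8, -0.6, -1.9]
finger_gap: 0.314
```

Run:
```python
from h import *
p,y=st()
plan(p,y,[([0.636,0.1592,p[2]],5.4,-1)],2)
im,d=ctrl.snapshot("wrist");cv2.imwrite("pics/w4.png",im[:,:,::-1])
```

```text
t 22.48 pos [0.466, -0.2104, 0.1327] yaw -20.68 tilt [0.0015, -1.0, -0.0003] gap 0.314 F [0.8, -0.6, -1.9]
{"translation": [[0.07, -0.0, 0.95], [0.09, -0.0, 0.95], [0.12, -0.0, 0.95], [0.14, -0.0, 0.95], [0.17, -0.0, 0.94], [0.2, -0.0, 0.94], [0.22, -0.0, 0.93], [0.25, -0.0, 0.93], [0.27, -0.0, 0.92], [0.29, -0.0, 0.91], [0.32, -0.0, 0.9], [0.34, -0.0, 0.89]], "twist": [-0.31, -0.31, -0.31, -0.31, -0.31, -0.31, -0.31, -0.3, -0.31, -0.3, -0.31, -0.3], "grip": [-1, -1, -1, -1, -1, -1, -1, -1, -1, -1, -1, -1]}
{"translation": [[0.37, -0.0, 0.89], [0.39, -0.0, 0.87], [0.41, -0.0, 0.87], [0.43, -0.0, 0.85], [0.46, -0.0, 0.84]], "twist": [-0.31, -0.3, -0.31, -0.3, -0.31], "grip": [-1, -1, -1, -1, -1]}
[0.63598246 0.15914469 0.132705  ] 5.422624686995814
```

View pics/w4.png

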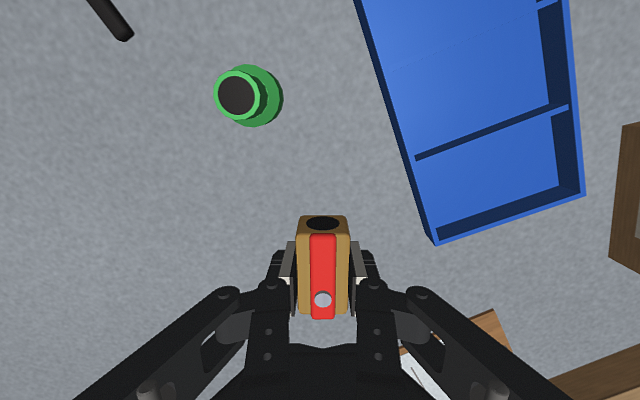

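The valve is held squarely (lever at (322,275)); moving it to the middle compartment.

Call:
jog_arm:
  translation:
    - [0.1, 0, 0.95]
    - [0.1, 0, 0.95]
    - [0.1, 0, 0.95]
    - [0.15, 0, 0.95]
    - [0.15, 0, 0.95]
    - [0.2, 0, 0.95]
    - [0.2, 0, 0.95]
    - [0.25, 0, 0.9]
    - [0.25, 0, 0.9]
    - [0.3, 0, 0.9]
    - [0.3, 0, 0.9]
    - [0.35, 0, 0.9]
  twist: [-0.3, -0.3, -0.3, -0.3, -0.3, -0.3, -0.3, -0.3, -0.3, -0.3, -0.3, -0.3]
  grip: [-1, -1, -1, -1, -1, -1, -1, -1, -1, -1, -1, -1]

```text
clock: 24.02
position: [0.5855, 0.0505, 0.1297]
ee_rot: [[0.999, -0.003, 0.046], [-0.046, 0.0, 0.999], [-0.003, -1.0, -0.0]]
contact_force: [-0.3, -0.6, -2.2]
finger_gap: 0.31
```

Call:
jog_arm:
  translation:
    - [0.35, 0, 0.9]
    - [0.4, 0, 0.85]
    - [0.4, 0, 0.85]
    - [0.45, 0, 0.85]
    - [0.45, 0, 0.85]
    - [0, 1, 0]
    - [0, 1, 0]
    - [0, 0, 0]
  twist: [-0.3, -0.3, -0.3, -0.3, -0.4, 0, 0, 0]
  grip: [-1, -1, -1, -1, -1, -1, -1, -1]

```text
clock: 25.02
position: [0.635, 0.158, 0.0783]
ee_rot: [[0.996, -0.006, -0.094], [0.094, -0.001, 0.996], [-0.006, -1.0, -0.0]]
contact_force: [0.0, -1.0, -1.9]
finger_gap: 0.314
```

Call:
jog_arm:
  translation:
    - [0, 1, 0]
    - [0, 1, 0]
    - [0, 0.45, 0]
    - [0, 0, 0]
    - [0, 0, 0]
  twist: [0, 0, 0, 0, 0]
  grip: [-1, -1, -1, -1, -1]

```text
clock: 25.65
position: [0.6381, 0.1578, 0.0217]
ee_rot: [[0.996, 0.003, -0.093], [0.093, 0.0, 0.996], [0.003, -1.0, 0.0]]
contact_force: [0.1, 0.6, -1.2]
finger_gap: 0.316
```

Call:
jog_arm:
  translation:
    - [0, 0.2, 0]
    - [0, 0.1, 0]
    - [0, 0, 0]
  twist: [0, 0, 0]
  grip: [-1, -1, -1]

```text
clock: 26.02
position: [0.6369, 0.1576, 0.0126]
ee_rot: [[0.996, 0.0, -0.093], [0.093, 0.0, 0.996], [0.0, -1.0, 0.0]]
contact_force: [-0.0, -0.3, -1.2]
finger_gap: 0.314
```

Call:
jog_arm:
  translation:
    - [0, 0, 0]
    - [0, 0, 0]
    - [0, 0, 0]
    - [0, 0, 0]
    - [0, -1, 0]
    - [0, -1, 0]
    - [0, -1, 0]
    - [0, -1, 0]
    - [0, -1, 0]
  twist: [0, 0, 0, 0, 0, 0, 0, 0, 0]
  grip: [0.4, 0.4, 0.4, 0.4, 0.4, 0.4, 0.4, 0.4, 0.4]

```text
clock: 27.15
position: [0.6368, 0.1576, 0.1384]
ee_rot: [[0.996, 0.0, -0.093], [0.093, 0.0, 0.996], [0.0, -1.0, 0.0]]
contact_force: [-0.7, -0.8, 0.3]
finger_gap: 0.697
```

Run:
```python
from h import *
p,y=st()
plan(p,y,[([0.441,-0.1061,p[2]-0.01],0,0.6)],2)
im,d=ctrl.snapshot("wrist");cv2.imwrite("pics/w5.png",im[:,:,::-1])
```

```text
t 27.15 pos [0.6368, 0.1576, 0.1384] yaw 5.32 tilt [0.0, -1.0, 0.0] gap 0.697 F [-0.7, -0.8, 0.3]
{"translation": [[-0.63, 0.03, -0.7], [-0.62, 0.03, -0.7], [-0.62, 0.03, -0.71], [-0.61, 0.03, -0.71], [-0.61, 0.03, -0.71], [-0.6, 0.03, -0.72], [-0.6, 0.03, -0.72], [-0.59, 0.03, -0.73], [-0.59, 0.03, -0.73], [-0.58, 0.03, -0.74], [-0.58, 0.03, -0.74], [-0.57, 0.02, -0.74]], "twist": [0.08, 0.08, 0.08, 0.07, 0.08, 0.07, 0.08, 0.07, 0.08, 0.07, 0.08, 0.07], "grip": [0.6, 0.6, 0.6, 0.6, 0.6, 0.6, 0.6, 0.6, 0.6, 0.6, 0.6, 0.6]}
{"translation": [[-0.57, 0.03, -0.75], [-0.57, 0.02, -0.74]], "twist": [0.08, 0.07], "grip": [0.6, 0.6]}
[ 0.44096764 -0.10599651  0.12840791] 0.022201985661420343
```

View pics/w5.png

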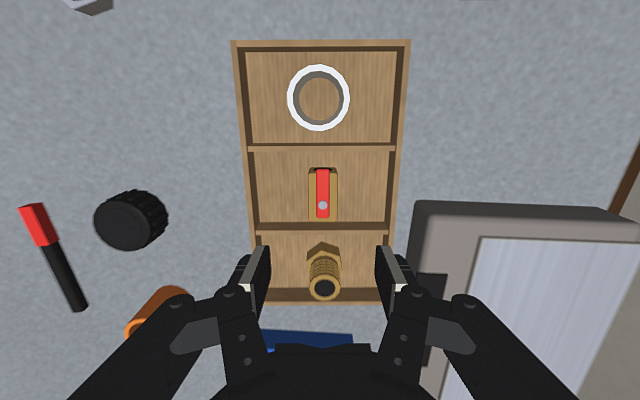

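Call:
jog_arm:
  translation:
    - [-0.7, 0, -0.95]
    - [-0.7, 0, -0.95]
    - [-0.7, 0, -0.95]
    - [-0.7, 0, -0.95]
    - [-0.7, 0, -0.95]
    - [-0.7, 0, -0.95]
    - [-0.7, 0, -0.95]
    - [-0.7, 0, -0.95]
    - [-0.7, 0, -0.95]
    - [-0.7, 0, -0.95]
    - [-0.8, 0.5, -1]
    - [0, 0, 0]
  twist: [0.55, 0.5, 0, 0, 0, 0, 0, 0, 0, 0, 0, 0]
  grip: [0.6, 0.6, 0.6, 0.6, 0.6, 0.6, 0.6, 0.6, 0.6, 0.6, 0.6, 0.6]

```text
clock: 28.7
position: [0.4438, -0.108, 0.1235]
ee_rot: [[1.0, -0.002, 0.002], [-0.002, 0.001, 1.0], [-0.002, -1.0, 0.001]]
contact_force: [0.8, 0.8, 0.8]
finger_gap: 0.8
```

Call:
jog_arm:
  translation:
    - [-0.1, 1, 0.1]
    - [0, 1, 0]
    - [0, 1, 0]
    - [0, 0.45, 0]
    - [0, 0, 0]
    - [0, 0, 0]
    - [0, 0, 0]
    - [0, 0, 0]
    - [0, 0, 0]
    - [0, 0, 0]
    - [0, 0, 0]
  twist: [0, 0, 0, 0, 0, 0, 0, 0, 0, 0, 0]
  grip: [0.6, 0.6, 0.6, 0.6, -1, -1, -1, -1, -1, -1, -1]

```text
clock: 30.08
position: [0.4441, -0.1053, 0.0401]
ee_rot: [[1.0, 0.002, -0.001], [0.001, -0.001, 1.0], [0.002, -1.0, -0.001]]
contact_force: [0.3, 0.5, 6.3]
finger_gap: 0.381
```

Call:
jog_arm:
  translation:
    - [0, -0.6, 0]
    - [0, -1, 0]
    - [0, -1, 0]
    - [0.9, -1, -0.75]
    - [0.9, 0, -0.75]
    - [0.9, 0, -0.75]
    - [0.9, 0, -0.75]
    - [0.9, 0, -0.75]
    - [0.9, 0, -0.75]
    - [0.9, 0, -0.7]
    - [0.9, 0, -0.7]
    - [0, 1, 0]
  twist: [0, 0, 0, 0, 0, 0, 0, 0, 0, 0, -0.2, 0]
  grip: [-1, -1, -1, -1, -1, -1, -1, -1, -1, -1, -1, -1]

```text
clock: 31.58
position: [0.6258, -0.2543, 0.1068]
ee_rot: [[1.0, 0.005, -0.018], [0.018, -0.003, 1.0], [0.005, -1.0, -0.003]]
contact_force: [0.5, -0.4, -0.8]
finger_gap: 0.374
```

Run:
```python
from h import *
im,d=ctrl.snapshot("wrist");cv2.imwrite("pics/w6.png",im[:,:,::-1])
st()
```

```text
t 31.62 pos [0.6221, -0.2521, 0.1006] yaw 1.04 tilt [-0.0036, -1.0, 0.0019] gap 0.381 F [-1.9, 0.6, -3.6]
```

View pics/w6.png

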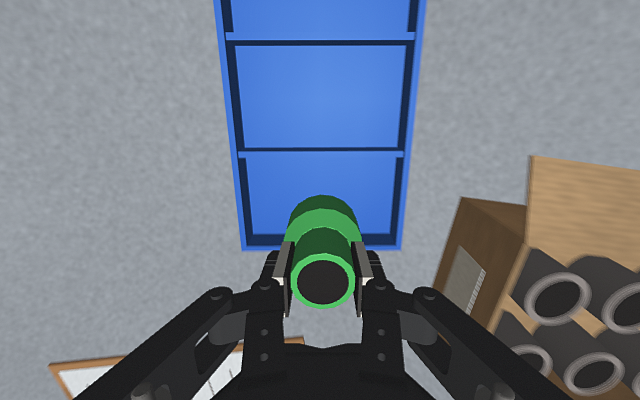

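Call:
jog_arm:
  translation:
    - [0.05, 1, 0]
    - [0, 0.8, 0]
    - [0, 0.35, 0]
    - [0, 0, 0]
    - [0, 0, 0]
    - [0, 0, 0]
  twist: [0, 0, 0, 0, 0, 0]
  grip: [-1, -1, -1, -1, -1, -1]

```text
clock: 32.38
position: [0.6251, -0.2525, 0.0513]
ee_rot: [[1.0, 0.002, -0.019], [0.019, -0.001, 1.0], [0.002, -1.0, -0.001]]
contact_force: [0.1, -0.8, -0.7]
finger_gap: 0.377
```

Call:
jog_arm:
  translation:
    - [0, 0.2, 0]
    - [0, 0, 0]
    - [0, 0, 0]
  twist: [0, 0, 0]
  grip: [-1, -1, -1]

```text
clock: 32.75
position: [0.6246, -0.2522, 0.0452]
ee_rot: [[1.0, 0.0, -0.019], [0.019, -0.0, 1.0], [0.0, -1.0, -0.0]]
contact_force: [-0.1, 0.3, -0.5]
finger_gap: 0.379
```

Call:
jog_arm:
  translation:
    - [0, 0, 0]
    - [0, 0, 0]
    - [0, 0, 0]
    - [0, 0, 0]
    - [0, -1, 0]
    - [0, -1, 0]
    - [0, -1, 0]
    - [0, -1, 0]
    - [-0.5, 0, 1]
    - [-0.5, 0, 1]
    - [-0.5, 0, 1]
    - [-0.5, 0, 1]
  twist: [0, 0, 0, 0, 0, 0, 0, 0.2, 0, 0, 0, 0]
  grip: [0.5, 0.5, 0.5, 0.5, 0.5, 0.5, 0.5, 0.5, 1, 1, 1, 1]

```text
clock: 34.25
position: [0.5738, -0.1514, 0.1451]
ee_rot: [[1.0, 0.0, -0.001], [0.001, 0.0, 1.0], [0.0, -1.0, 0.0]]
contact_force: [0.3, 1.0, -0.2]
finger_gap: 1.004
```

Call:
jog_arm:
  translation:
    - [-0.5, 0, 1]
    - [-0.5, 0, 1]
    - [-0.5, 0, 1]
    - [-0.5, 0, 1]
    - [-0.5, 0, 1]
    - [-0.5, 0, 1]
    - [-0.5, 0, 1]
    - [-0.5, 0, 1]
    - [-0.5, 0, 1]
    - [-0.5, 0, 1]
    - [-0.2, 1, 0.4]
    - [0, 1, 0]
  twist: [0, 0, 0, 0, 0, 0, 0, 0, 0, 0, 0, 0]
  grip: [1, 1, 1, 1, 1, 1, 1, 1, 1, 1, 1, 1]

```text
clock: 35.75
position: [0.4439, 0.1084, 0.095]
ee_rot: [[1.0, 0.002, -0.003], [0.003, 0.0, 1.0], [0.002, -1.0, 0.0]]
contact_force: [-0.3, 0.1, -0.6]
finger_gap: 1.003
```

Run:
```python
from h import *
im,d=ctrl.snapshot("wrist");cv2.imwrite("pics/w7.png",im[:,:,::-1])
st()
```

```text
t 35.8 pos [0.4413, 0.1079, 0.091] yaw 0.13 tilt [-0.0052, -1.0, -0.0004] gap 1.001 F [-2.8, -0.4, -2.2]
```

View pics/w7.png

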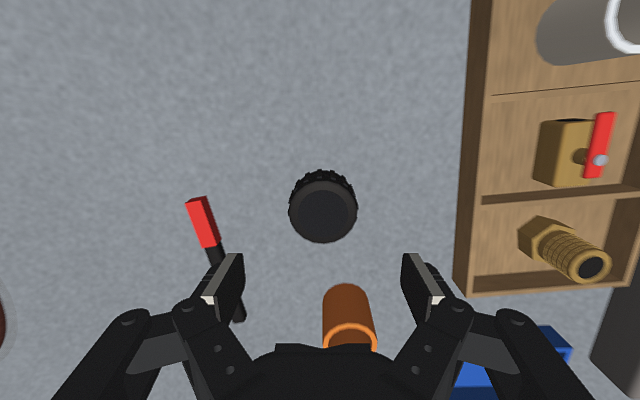

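Call:
jog_arm:
  translation:
    - [0.05, 1, 0]
    - [0, 1, 0]
    - [0, 1, 0]
    - [0, 0.5, 0]
    - [0, 0, 0]
    - [0, 0, 0]
  twist: [0, 0, 0, 0, 0, 0]
  grip: [1, 1, 1, 1, 1, 1]

```text
clock: 36.55
position: [0.4462, 0.1077, 0.0087]
ee_rot: [[1.0, 0.002, -0.001], [0.001, 0.0, 1.0], [0.002, -1.0, 0.0]]
contact_force: [0.5, 0.6, 0.5]
finger_gap: 1.001
```

Call:
jog_arm:
  translation:
    - [0, 0, 0]
    - [0, 0, 0]
    - [0, 0, 0]
    - [0, 0, 0]
    - [0, 0, 0]
  twist: [0, 0, 0, 0, 0]
  grip: [-1, -1, -1, -1, -1]

```text
clock: 37.17
position: [0.4464, 0.1077, 0.0088]
ee_rot: [[1.0, 0.002, -0.001], [0.001, 0.0, 1.0], [0.002, -1.0, 0.0]]
contact_force: [-0.5, 0.9, 5.3]
finger_gap: 0.635
```

Call:
jog_arm:
  translation:
    - [0, -0.5, 0]
    - [0, -1, 0]
    - [0, -1, 0]
    - [0, -1, 0]
    - [0.9, -0.5, -0.95]
    - [0.9, 0, -0.95]
    - [0.9, 0, -0.95]
    - [0.9, 0, -0.95]
    - [0.9, 0, -0.95]
    - [0.9, 0, -0.95]
    - [0.8, 0, -0.95]
    - [0.8, 0, -0.95]
  twist: [0, 0, 0, 0, 0, 0, 0, 0, 0, 0, 0, -0.2]
  grip: [-1, -1, -1, -1, -1, -1, -1, -1, -1, -1, -1, -1]

```text
clock: 38.67
position: [0.6206, -0.0828, 0.1075]
ee_rot: [[1.0, -0.001, -0.019], [0.019, 0.0, 1.0], [-0.001, -1.0, 0.0]]
contact_force: [-0.0, -0.1, -0.9]
finger_gap: 0.634
```

Call:
jog_arm:
  translation:
    - [0, 0.5, 0]
    - [0, 0, 0]
  twist: [0, 0]
  grip: [-1, -1]

```text
clock: 38.92
position: [0.6185, -0.0814, 0.0929]
ee_rot: [[1.0, -0.005, -0.019], [0.019, 0.001, 1.0], [-0.004, -1.0, 0.002]]
contact_force: [-1.1, 0.6, -0.7]
finger_gap: 0.635
```

Run:
```python
from h import *
im,d=ctrl.snapshot("wrist");cv2.imwrite("pics/w8.png",im[:,:,::-1])
st()
```

```text
t 38.98 pos [0.6188, -0.0812, 0.0936] yaw 1.09 tilt [-0.0033, -1.0, 0.0012] gap 0.636 F [-0.3, -0.0, -1.4]
```

View pics/w8.png

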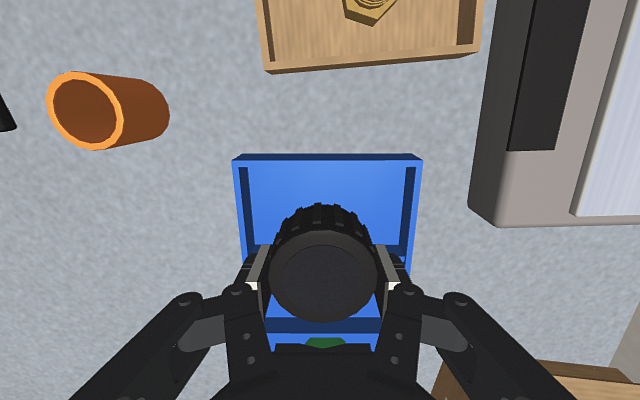

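Call:
jog_arm:
  translation:
    - [0.1, 1, 0]
    - [0, 1, 0]
    - [0, 0.7, 0]
    - [0, 0.3, 0]
    - [0, 0, 0]
    - [0, 0, 0]
    - [0, 0, 0]
  twist: [0, 0, 0, 0, 0, 0, 0]
  grip: [-1, -1, -1, -1, -1, -1, -1]

```text
clock: 39.85
position: [0.6237, -0.0823, 0.0212]
ee_rot: [[1.0, 0.002, -0.019], [0.019, -0.0, 1.0], [0.002, -1.0, -0.0]]
contact_force: [0.2, 0.1, -0.1]
finger_gap: 0.634
```

Call:
jog_arm:
  translation:
    - [0, 0.25, 0]
    - [0, 0, 0]
    - [0, 0, 0]
  twist: [0, 0, 0]
  grip: [-1, -1, -1]

```text
clock: 40.22
position: [0.6231, -0.0822, 0.0139]
ee_rot: [[1.0, 0.0, -0.019], [0.019, -0.0, 1.0], [0.0, -1.0, -0.0]]
contact_force: [0.5, -0.5, 1.4]
finger_gap: 0.629
```

Call:
jog_arm:
  translation:
    - [0, 0, 0]
    - [0, 0, 0]
    - [0, 0, 0]
    - [0, 0, 0]
    - [0, -1, 0]
    - [0, -1, 0]
    - [0, -1, 0]
    - [0, -1, 0]
    - [0, -1, 0]
    - [0, -1, 0]
    - [-1, -0.5, 0]
    - [-1, 0, 0]
  twist: [0, 0, 0, 0, 0, 0, 0, 0, 0, 0, 0, 0]
  grip: [0.9, 0.9, 0.9, 0.9, 0.9, 0.9, 0.9, 0.9, 0.9, 0.9, 0.9, 0.9]

```text
clock: 41.72
position: [0.5734, -0.0832, 0.1782]
ee_rot: [[1.0, 0.003, -0.019], [0.019, -0.001, 1.0], [0.003, -1.0, -0.001]]
contact_force: [0.3, -0.2, 0.5]
finger_gap: 0.951
```

Call:
jog_arm:
  translation:
    - [-1, 0, -1]
    - [-1, 0, -1]
    - [-1, 0, -1]
    - [-1, 0, -1]
    - [-0.5, 0, -1]
    - [0, 0, -1]
    - [0, 0, -1]
    - [0, 0, -1]
    - [0, 0, -1]
    - [0, 0, -1]
    - [0, 0, -1]
    - [0, 0, 0]
  twist: [0, 0, 0, 0, 0, 0, 0, 0, 0, 0, 0, 0]
  grip: [0.9, 0.9, 0.9, 0.9, 0.9, 0.9, 0.9, 0.9, 0.9, 0.9, 0.9, 0.9]

```text
clock: 43.22
position: [0.4655, -0.362, 0.1762]
ee_rot: [[1.0, -0.0, -0.017], [0.017, 0.0, 1.0], [-0.0, -1.0, 0.0]]
contact_force: [-0.4, -0.3, -1.0]
finger_gap: 0.946
```

Run:
```python
from h import *
st()
for n in ("top","side"):
    rgb,d=ctrl.snapshot(n);cv2.imwrite(f"pics/{n}9.png",rgb[:,:,::-1]);W=cloud(n,d)
    z=W[...,2]
    m=((d>0)&(z>0.036)&(z<0.1)&(W[...,0]>0.35)&(W[...,0]<0.72)&(W[...,1]<0.36)&(W[...,1]>-0.35)).astype(np.uint8)
    k,l,s,_=cv2.connectedComponentsWithStats(m)
    for i in range(1,k):
        if s[i,4]<20: continue
        q=W[l==i];zt=np.percentile(q[:,2],95);t=q[q[:,2]>zt-0.006]
        c=t[:,:2].mean(0);r=cv2.minEnclosingCircle(t[:,:2].astype(np.float32))
        A=np.c_[t[:,:2]-c,np.ones(len(t))];co=np.linalg.lstsq(A,t[:,2],rcond=None)[0]
        print(n,s[i].tolist(),np.median(rgb[l==i],0),"zt %.3f"%zt,np.round(r[0],3),round(r[1],3),"slope",co[:2].round(2))
```

```text
t 43.23 pos [0.4655, -0.362, 0.1762] yaw 0.96 tilt [-0.0001, -1.0, 0.0] gap 0.946 F [-0.4, -0.3, -1.0]
top [278, 141, 14, 15, 163] [144. 119.  75.] zt 0.064 [0.646 0.075] 0.015 slope [-0.04 -0.05]
top [202, 145, 23, 23, 262] [165. 164. 166.] zt 0.064 [0.625 0.243] 0.025 slope [-0.01  0.  ]
top [238, 149, 20, 7, 102] [223.  85.  73.] zt 0.052 [0.636 0.164] 0.022 slope [ 0.   -0.01]
top [340, 149, 23, 24, 427] [50. 53. 63.] zt 0.045 [ 0.623 -0.081] 0.028 slope [ 0.   -0.01]
top [413, 150, 22, 22, 310] [ 65. 136.  86.] zt 0.074 [ 0.624 -0.253] 0.017 slope [ 0.01 -0.01]
top [308, 214, 21, 21, 155] [214. 157.  93.] zt 0.059 [ 0.468 -0.006] 0.024 slope [-0.    0.02]
top [170, 234, 17, 14, 178] [135.  140.5 150.5] zt 0.058 [0.426 0.313] 0.015 slope [-0.    0.04]
side [277, 214, 17, 8, 60] [178.5 109.   81. ] zt 0.052 [ 0.453 -0.016] 0.012 slope [-0.75 -0.5 ]
```

View pics/top9.png

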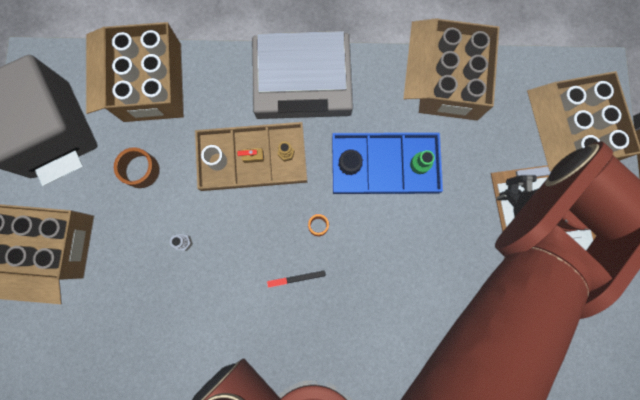

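View pics/side9.png

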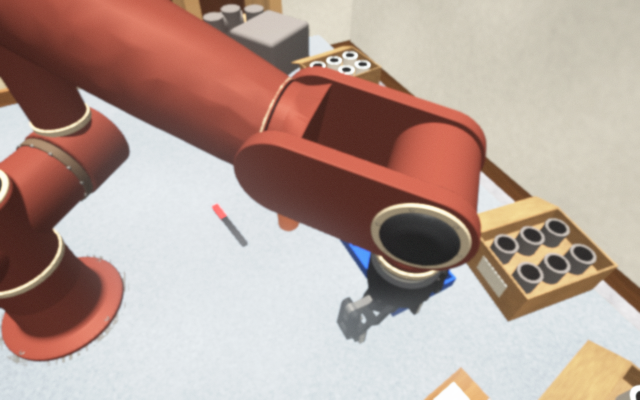

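Run:
```python
from h import *
D=[];
for _ in range(6): D.append(ctrl.snapshot("top")[1])
d=np.median(D,0);W=cloud("top",d);d0=np.load("top0.npy");W0=cloud("top",d0)
def med(W,x,y,r): 
    m=np.hypot(W[...,0]-x,W[...,1]-y)<r; return np.round(np.percentile(W[...,2][m],[5,25,50,75,95,99])*1000,1)
for nm,a,b in [("valve lever",(0.468,-0.203),(0.636,0.164)),("brass",(0.403,-0.3165),(0.646,0.075)),("white",(0.4555,0.2163),(0.6255,0.243)),("green",(0.441,-0.106),(0.624,-0.253)),("cap",(0.4445,0.108),(0.623,-0.0815)),("orange",(0.468,-0.006),)*2 if 0 else ("orange",(0.468,-0.006),(0.468,-0.006)),("steel",(0.4253,0.3124),(0.4253,0.3124))]:
    print(nm,"before",med(W0,*a,0.02),"after",med(W,*b,0.02))
print("card floor",med(W,0.60,0.159,0.012),med(W,0.60,0.07,0.012),"blue floor",med(W,0.624,-0.168,0.03),"bench",med(W,0.40,0.1,0.03), med(W,0.53,0.1,0.02))
```

```text
valve lever before [ 0.  22.5 28.9 42.9 45.2 46.4] after [ 5.6 30.5 34.  48.2 49.6 50.7]
brass before [ 1.7 20.4 48.7 55.5 57.4 58.2] after [ 6.3 25.4 55.2 60.8 61.9 62.6]
white before [-0.9  1.1  6.9 37.3 56.4 57.7] after [ 5.4  7.1 28.3 48.7 61.6 62.5]
green before [33.7 58.3 66.1 67.4 69.1 70.7] after [38.4 50.1 70.8 71.9 72.8 73.3]
cap before [34.8 36.4 37.7 38.7 39.8 40.5] after [41.  41.7 42.2 42.8 43.5 44. ]
orange before [-1.6  0.2  1.9 17.5 56.3 58.6] after [-0.2  0.5  1.2 18.7 56.2 57.2]
steel before [ 1.5 20.5 48.4 56.  58.1 59.2] after [ 0.9 20.7 46.6 56.  57.1 57.8]
card floor [4.5 5.5 5.8 6.3 6.9 7.1] [4.7 5.3 5.8 6.1 6.9 7.3] blue floor [4.2 5.  5.5 6.  6.8 7.5] bench [-0.4  0.4  0.9  1.4  2.1  2.5] [-0.4  0.2  0.8  1.4  2.   2.6]
```

Run:
```python
from rig import ctrl
print(ctrl.sign_off())
```

```text
the job is handed in; nothing more can be done
None
```

Both kits are made up and the job is handed in at about 43.5 s of the 112 s allowed.

- **Brown cardboard tray:** the white coupling is in the +y compartment, the valve in the middle and the brass adapter in the −y compartment. I placed them in the order you named them.
- **Blue tray:** the green reducer is in the −y compartment and the black cap in the +y compartment.

**Last checks**
- **Position and height:** averaged top-camera depth shows each fitting near the middle of its compartment. Each stands about 5 mm higher than it did on the bench, which matches the tray floor.
- **Upright:** the tops read level. An earlier single picture put the brass adapter and the valve 6–7 mm higher, and the brass top slightly sloped. I re-measured heights only, and the average gave about 5 mm for both.
- **Untouched fittings:** the orange coupling and the steel adapter are within 1 mm of their starting positions.
- **Robot:** it was clear of everything at hand-in. The wrist forces reported stayed around 6 N or less.
- **Not confirmed:** the arm blocked the side camera's final view, so that check rests on the top camera alone.

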